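Seat the reader's cover over its hidden pin and hold the interlock in

TASK

Pick up the loose metal cover by its handle and fit it on the grey bench reader, square with the reader: bring the bore in its underside over the reader's locating pin, which the cover then hides, slide it about until it drops on, and press it fully home, flat on the three rests, so that the sprung interlock plunger is pushed in. Finish while still holding the cover by its handle and pressing it down, because the plunger lifts it again if you let go. Leave the timer, the tape ring, the dish and the small beaker standing where they are.

Things in the scene. Friction and masses are not known exactly. Their poses are not given: they have to be found in the camera images.
- reader: Bench reader: low grey box 160 x 160 mm, fixed, with a 134 mm square steel deck on top, deck surface at z = 34 mm. Origin: centre of the underside; z up; -x is the front with a small dark window; sides along x and y. On the deck: a locating pin at the centre, three rests of 14 mm diameter with flat tops at z = 40 mm, at (45, 0), (-22.5, 39), (-22.5, -39) mm, and a sprung plunger at (27, 0) mm.
- pin_top (a point): Centre of the top of the reader's round steel locating pin, 58 mm above the worktop and 18 mm above the tops of the rests. The pin is 12 mm in diameter and upright; its top 3 mm taper to 8 mm diameter.
- plunger (a joint): Sprung interlock plunger, a white round peg of 9 mm diameter moving straight down. 0 = out, tip 45 mm above the worktop (5 mm above the rests); value = metres pushed in; 0.005 when the cover lies flat on the rests, 0.006 at its stop. The spring takes 3.6 N to start moving and 7.6 N at 0.005, more than the cover's own weight puts on it.
- cover: Loose cover, bare aluminium with a black bar handle, 0.22 to 0.4 kg, flat on the worktop at the start. Square plate 120 x 120 x 6 mm; on it a square hub 36 mm wide up to z = 26 mm; on the hub the handle. Origin: centre of the underside, z up. Seated, its underside is 40 mm above the worktop. Square on the reader means sides parallel to the reader's, at any of the four quarter turns.
- cover_handle (a point): On the handle's centre line, 47 mm above the cover's underside. The handle is a flat-sided bar, 16 mm wide along the cover's x, 44 mm long along its y, from 26 to 60 mm above the underside; grip it across the 16 mm.
- cover_bore (a point): Centre of the mouth of the round blind bore in the cover's underside (the cover's origin). Bore 14.4 mm in diameter, 22 mm deep, upright, mouth chamfered 1.5 mm; it takes the reader's pin.
- timer: Bystander: white bench timer 64 x 64 x 20 mm, origin centre of underside.
- dish: Bystander: clear round dish, 62 mm diameter, 15 mm high, origin centre of underside.
- tape: Bystander: ring of masking tape, 98 mm diameter, 25 mm high, origin centre of underside.
- small_beaker: Bystander: small clear beaker 48 x 55 x 60 mm, origin centre of underside.
Things that resemble listed ones, but are neither listed nor needed, are in the scene too. Leave any blue look-alike of the cover alone.

How it is judged:
By the outcome, as a careful person would: the job done as asked, in the order asked, and still so for the second after the job is handed in, while the arm keeps its last pose, push and grip.
It also fails if it takes over 35 s, if anything falls off the work surface, if the arm or the gripper's body presses on something with over 40 N, if the wrist force passes 120 N, or if a joint passes its speed limit or range.

ROBOT

A 7-joint arm with a two-finger parallel gripper is mounted at the origin on the work surface; the furniture and walls round the work are solid. World frame = base frame: x ahead of the robot, y to its left, z up, the work surface at z = 0. Lengths are in mm, angles in rad, forces in N, time in s.
With the tool pointing down it reaches from about 400 to 900 mm from the base axis. Payload 5.6 kg.
Tool frame: the origin (TCP) lies midway between the tips of the shut fingers; the grasp point (between the pads) lies 19 mm behind it; x points along the fingers, y is the direction in which the jaws open and shut, and the axes are right-handed (so a half turn about x gives the same grasp; the last joint's range is limited). The gripper opens to 92 mm and grips with 3 to 60 N. Pads are 20 mm wide; open, the fingers measure 128 mm over their backs; the gripper's body (75 mm by 189 mm) begins 69 mm behind the grasp point.
Start: joints at [-1.361, 0.468, -0.012, 1.603, 0.006, 1.071, -0.056], TCP at [162.617, 629.337, 214.592] pointing down, gripper open.
Joint ranges: [-2.53, 2.53], [-0.31, 2.02], [-1.57, 1.55], [0.28, 2.44], [-1.29, 4.43], [0.15, 1.84], [-2.92, 2.92]. Speed limits (rad/s): [2.57, 2.57, 3.14, 3.14, 3.14, 3.14, 3.14].

INTERFACE

Orientations are given as a rotation vector (axis times angle).
In Python, from cell import robot, grip, kin, viewer gives the robot as it stands. Calls block until the motion is done:
- robot.movep(position, orientation): joint-space move of the TCP to a pose.
- robot.servo_line(position, feed=150, rotation=None): straight line of the TCP; rotation=None keeps the orientation; feed is the mean speed in mm/s.
- robot.goto_joints(angles): joint-space move.
- grip(opening, newtons=None): opening from 0.0 (shut) to 1.0 (fully open); newtons is the grip in N (None keeps the last); returns when the fingers have stopped.
- robot.hold(seconds).
- kin.ik(position, orientation): joint angles nearest the present ones, or None.
- robot.observe(): the state.
- viewer.read_camera(name): name is "side" or "top" or "wrist"; returns the picture (420x560x3 uint8, red, green, blue); there is no depth.
- viewer.camera_info(name): a dict with "camera_matrix" (3x3 intrinsics, pixels), "R" (3x3) and "t" (3): a world point X has camera coordinates R X + t. Camera axes: x right, y down, z forward; pixel columns grow to the right and rows downward; lengths in mm; the calibration is good to about 2 mm. A picture is of the moment at which its call begins: read the wrist's pose just before it. camera_info takes no time and is no camera call; for the wrist camera it gives the pose at the moment of the call.
A pose or a line that the arm cannot do raises robot.IKError and nothing moves.
- robot.job_done(): hands the job in, once; it reports no verdict.
Trained networks look in the newest picture that a camera, given by its name, has taken for a name from the list of things; names that differ only in an ending like _2 or _b are one class to them, and where a whole thing is asked for, a point or a joint stands for the part that bears it (a point fixed in the world has none). Each returns a list of dicts, best first, with "confidence" (0 to 1); they miss things now and then, are a little off and sometimes report something else, mostly with a low value. They report only what shows in the picture. A call takes as long as a camera call. They do not tell look-alikes from the thing itself.
- viewer.silhouettes(name, camera): "mask" (420x560 bool, what is visible of it).
- viewer.pinpoint(name, camera): "at" ([x, y, z] in mm, in the coordinates of the camera as it stood for that picture, good to about 4 mm: a listed point, or the origin of a listed thing).
The state is a dict: "t": time; "joints": joint angles; "joint_velocities": joint speeds; "joint_torque": joint torques, N m; "tcp_pos": TCP position; "tcp_rot": TCP orientation; "contact_force": force on the tool from outside, world axes, zero at the start; "wrist_torque": the same for the moment, N m; "grip_width": opening from 0.0 (shut) to 1.0 (fully open).
Only numpy, scipy, OpenCV 4.12 (cv2) and the standard library are available. Lean on these libraries where they do the work, as an engineer would, in place of code of your own. Each camera call takes 0.05 s, during which the arm holds its last target.

## Working session

There is one attempt and no reset: what is moved stays moved. The work goes in short steps, each a Python script; the robot and the scene stay as the last script left them, time stands still between calls to the robot, and variables do not carry over. Pictures are saved under pics/ and viewed, and the job is handed in when it is done.

```bash
ls; mkdir -p pics; python3 - <<'E'
from cell import robot, grip, kin, viewer
import cv2
for c in ["side","top","wrist"]:
    im=viewer.read_camera(c); cv2.imwrite(f"pics/a_{c}.png",im[:,:,::-1])
    for n in (["cover","reader","cover_handle","pin_top"]):
        for d in viewer.pinpoint(n,c)[:3]:
            i=viewer.camera_info(c); 
            print(c,n,round(d["confidence"],2),(i["R"].T@(d["at"]-i["t"])).round(1))
s=robot.observe();print(s["t"],s["tcp_rot"],s["contact_force"],s["grip_width"])
E
```

```text
pics
side cover 0.78 [ 316.4 -161.8    3.1]
side cover 0.76 [515.  128.4  -3.7]
side cover 0.6 [751.1 -22.8  -1.3]
side reader 0.63 [ 549.5 -134.6   -1.6]
side cover_handle 0.73 [ 311.8 -160.3   46.6]
side cover_handle 0.66 [512.8 128.9  47.5]
side cover_handle 0.48 [514.3 130.6  -0.6]
side pin_top 0.98 [ 551.1 -137.3   53.8]
top cover 0.95 [509.3 122.7   3. ]
top cover 0.76 [ 310.  -159.5   -5. ]
top reader 0.91 [ 548.4 -136.5    1.9]
top cover_handle 0.64 [ 316.  -162.9   47.9]
top cover_handle 0.6 [516.3 124.6  50.8]
top pin_top 0.79 [ 547.9 -135.4   59.8]
top pin_top 0.63 [ 773.6 -135.3   -0.9]
0.75 [ 0.19853792  1.56161486 -0.19853017] [-0.01118568 -0.05765933 -0.19738361] 0.9977296680958424
```

View pics/a_top.png

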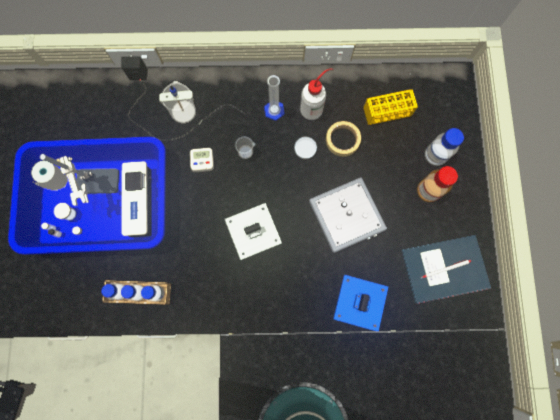

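View pics/a_side.png

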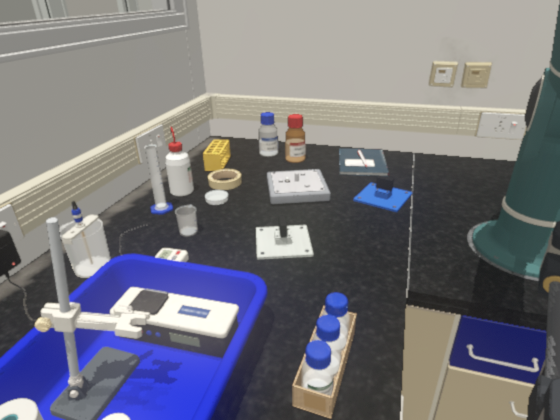

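View pics/a_wrist.png

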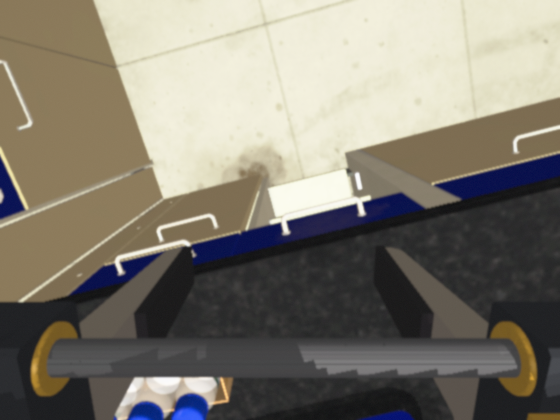

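The top view shows the bare cover at about (253,231) with its handle roughly along image x. The reader is at (347,214) and the blue look-alike at (361,302), near the robot. Next I rectify the top view to get the angles.

```bash
cat > h.py <<'E'
import numpy as np, cv2
from scipy.spatial.transform import Rotation as R_
from cell import robot, grip, kin, viewer
def proj(i,X):
    c=np.atleast_2d(X)@i["R"].T+i["t"]; p=c@i["camera_matrix"].T; return p[:,:2]/p[:,2:]
def back(i,uv,z):
    K=np.array(i["camera_matrix"]);R=np.array(i["R"]);t=np.array(i["t"]);uv=np.atleast_2d(uv)
    d=(np.linalg.inv(K)@np.c_[uv,np.ones(len(uv))].T).T@R; C=-R.T@t
    return C+d*((z-C[2])/d[:,2])[:,None]
def rect(im,i,cx,cy,z,half=110,s=2.5):
    # world-rectified view: col = +x, row = -y
    n=int(2*half*s); src=np.float32([[0,0],[n,0],[n,n],[0,n]])
    W=np.array([[cx-half,cy+half,z],[cx+half,cy+half,z],[cx+half,cy-half,z],[cx-half,cy-half,z]])
    H=cv2.getPerspectiveTransform(np.float32(proj(i,W)),src)
    return cv2.warpPerspective(im,H,(n,n),flags=cv2.INTER_CUBIC)
def toolrot(a):
    # jaw axis y at angle a in world xy, tool x down
    x=np.array([0,0,-1.]);y=np.array([np.cos(a),np.sin(a),0]);z=np.cross(x,y)
    return R_.from_matrix(np.c_[x,y,z]).as_rotvec()
def maskrect(name,cam,i,z,near):
    out=[]
    for d in viewer.silhouettes(name,cam):
        m=d["mask"].astype(np.uint8)
        cs,_=cv2.findContours(m,cv2.RETR_EXTERNAL,cv2.CHAIN_APPROX_NONE)
        if not cs: continue
        c=max(cs,key=cv2.contourArea)[:,0,:].astype(float)
        W=back(i,c,z)[:,:2]
        r=cv2.minAreaRect(np.float32(W))
        if np.hypot(r[0][0]-near[0],r[0][1]-near[1])<60: out.append((round(d["confidence"],2),np.round(r[0],1),np.round(r[1],1),round(r[2],1)))
    return out
E
python3 - <<'E'
from h import *
i=viewer.camera_info("top"); im=cv2.imread("pics/a_top.png")
a=rect(im,i,512,126,6); b=rect(im,i,549,-136,34)
cv2.imwrite("pics/b.png",cv2.resize(np.hstack([a,b]),(800,400)))
viewer.read_camera("top")
print(maskrect("cover","top",i,6,(512,126)))
print(maskrect("reader","top",i,34,(549,-136)))
w=viewer.camera_info("wrist"); s=robot.observe()
Rt=R_.from_rotvec(s["tcp_rot"]).as_matrix(); print(Rt.round(2)); C=-w["R"].T@w["t"]; print("cam in tool",(Rt.T@(C-s["tcp_pos"])).round(1),(Rt.T@w["R"].T).round(3)); print(w["camera_matrix"]); print("top C",-i["R"].T@i["t"])
E
```

```text
[(0.69, array([514.3, 122.4]), array([124.4, 122.4]), 20.4)]
[(0.65, array([ 547.8, -133.9]), array([162. , 162.2]), 24.0)]
[[ 0.    0.25  0.97]
 [ 0.    0.97 -0.25]
 [-1.    0.    0.  ]]
cam in tool [-169.4    1.1  -74.6] [[ 0.    -0.265  0.964]
 [ 1.     0.    -0.   ]
 [ 0.     0.964  0.265]]
[[362.51340131   0.         283.46034636]
 [  0.         362.51340131 211.23239506]
 [  0.           0.           1.        ]]
top C [ 306.44608117   54.10779928 1216.32842807]
```

View pics/b.png

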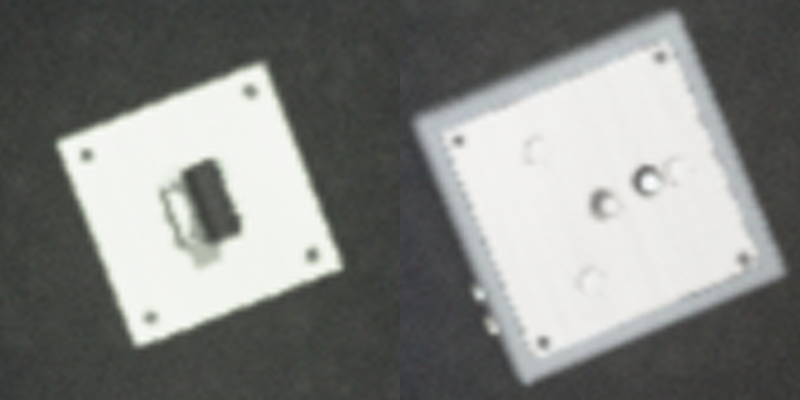

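```bash
python3 - <<'E'
from h import *
print(robot.observe()["joints"])
for nm,p,d in (("reader",[548,-135,200],24),("cover",[513,124,180],20.4)):
  for k in (0,180):
    for dz in (p[2],30 if nm=="cover" else 68):
      j=kin.ik([p[0],p[1],dz],toolrot(np.radians(d+k))); print(nm,k,dz,None if j is None else np.round(j,2))
E
```

```text
[-1.36099928  0.46746569 -0.01158563  1.60269725  0.00598936  1.07139644
 -0.05630775]
reader 0 200 [-0.52  0.45  0.92  1.87 -0.42  1.02  0.99]
reader 0 68 [-0.44  0.66  0.83  1.96 -0.66  0.82  1.19]
reader 180 200 [-0.74  0.71  1.35  1.88 -0.75  1.19 -1.84]
reader 180 68 [-0.69  1.02  1.34  1.97 -1.12  1.17 -1.6 ]
cover 0 180 [-0.71  0.32  0.5   1.96 -0.19  0.91  0.24]
cover 0 30 [-0.61  0.56  0.39  2.04 -0.36  0.61  0.38]
cover 180 180 [-1.27  0.67  1.36  1.99 -0.74  1.12 -2.37]
cover 180 30 [-1.2   1.09  1.33  2.07 -1.23  1.15 -2.04]
```

```bash
python3 - <<'E'
from h import *
robot.movep([548,-135,210],toolrot(np.radians(24)))
s=robot.observe();print(s["t"],np.round(s["tcp_pos"],1))
i=viewer.camera_info("wrist"); im=viewer.read_camera("wrist")[:,:,::-1]
import pickle; pickle.dump(i,open("wi_reader.pkl","wb"))
cv2.imwrite("pics/c_w.png",im)
cv2.imwrite("pics/c_r.png",rect(im,i,548,-135,34,half=100,s=3))
print(maskrect("reader","wrist",i,34,(548,-135)))
for d in viewer.pinpoint("pin_top","wrist")[:2]: print(d["confidence"],(i["R"].T@(d["at"]-i["t"])).round(1))
print(proj(i,[548,-135,58]))
print(robot.observe()["t"])
E
```

```text
3.9 [ 548.3 -134.   209.8]
[(0.83, array([ 550.2, -133.4]), array([159.7, 158.7]), 22.3)]
0.6 [ 550.  -134.6   58.9]
[[281.99906848 198.40540031]]
4.05
```

View pics/c_w.png

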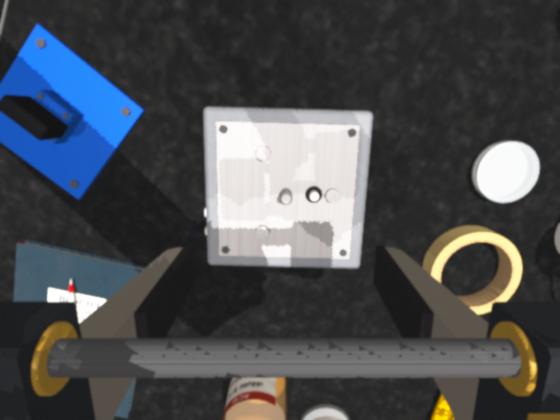

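View pics/c_r.png

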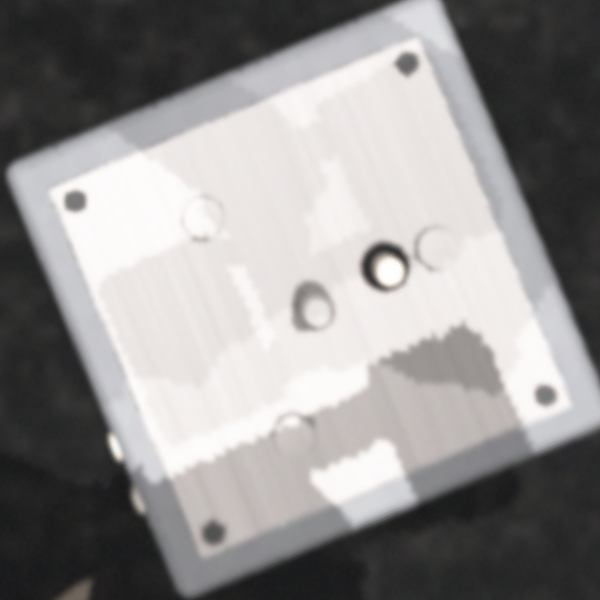

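The wrist view shows the reader square in the frame, with the pin top at about (286,197) and the plunger at (314,194). The deck screws give a yaw of 22.6° and a centre of about (551.3,-134.2). That agrees with the network's (550,-134.6). Next, the cover.

```bash
python3 - <<'E'
from h import *
robot.movep([513,124,200],toolrot(np.radians(20.4)))
s=robot.observe();print(s["t"],np.round(s["tcp_pos"],1))
i=viewer.camera_info("wrist"); im=viewer.read_camera("wrist")[:,:,::-1]
import pickle; pickle.dump(i,open("wi_cover.pkl","wb"))
cv2.imwrite("pics/d_w.png",im)
cv2.imwrite("pics/d_r.png",rect(im,i,513,124,6,half=100,s=3))
print(maskrect("cover","wrist",i,6,(513,124)))
for n in ("cover_handle","cover_bore"):
  for d in viewer.pinpoint(n,"wrist")[:2]: print(n,d["confidence"],(i["R"].T@(d["at"]-i["t"])).round(1))
j=pickle.load(open("wi_reader.pkl","rb"))
print("pin",back(j,[286.5,197],58))
m=cv2.imread("pics/c_w.png")[170:225,255:350]; cv2.imwrite("pics/c_z.png",cv2.resize(m,None,fx=6,fy=6,interpolation=cv2.INTER_CUBIC))
print(robot.observe()["t"])
E
```

```text
5.075 [513.4 122.7 200.3]
[(0.95, array([513.5, 124.3]), array([122., 121.]), 21.5)]
cover_handle 0.89 [515.8 124.4  43.7]
cover_handle 0.68 [510.9 125.4  -1.5]
cover_bore 0.64 [516.1 127.5  -2.3]
pin [[ 551.20162481 -132.13030599   58.        ]]
5.275
```

View pics/d_w.png

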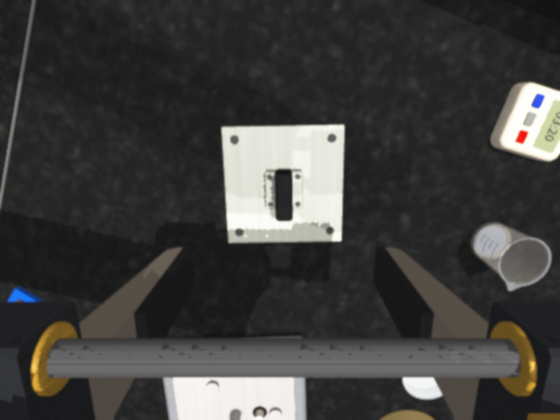

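View pics/d_r.png

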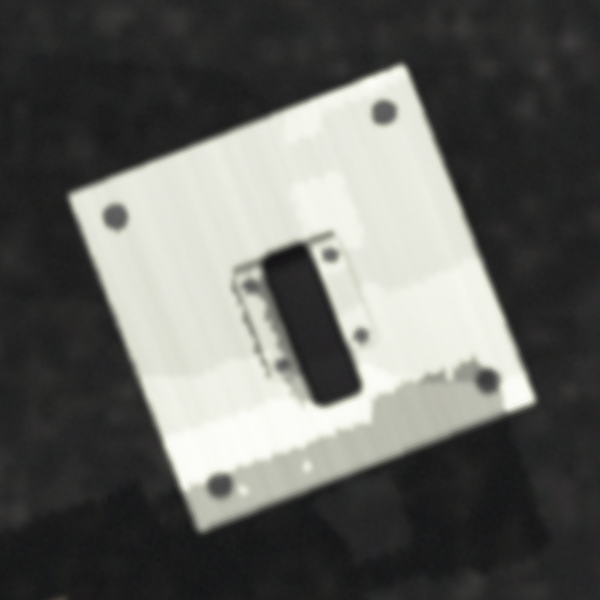

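View pics/c_z.png

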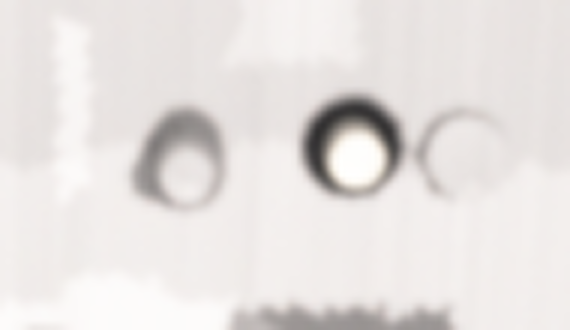

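The cover sits in the wrist view with its handle at about (284,190). Its screws give a centre of (513.8,124.6) and a yaw of 21.2°. Sizes and position match the network's estimate, so I'll grasp it now.

```bash
python3 - <<'E'
from h import *
import pickle
i=pickle.load(open("wi_cover.pkl","rb")); print("handle top",back(i,[284,189],60))
rv=toolrot(np.radians(21.2))
robot.movep([513.8,124.6,90],rv)
robot.servo_line([513.8,124.6,30],feed=100)
s=robot.observe();print(s["t"],np.round(s["tcp_pos"],1),s["contact_force"].round(2))
grip(0.0,50)
s=robot.observe();print(s["t"],s["grip_width"]*92,s["contact_force"].round(2))
robot.servo_line([513.8,124.6,120],feed=120)
s=robot.observe();print(s["t"],np.round(s["tcp_pos"],1),s["contact_force"].round(2),s["wrist_torque"].round(2),s["grip_width"]*92)
cv2.imwrite("pics/e_w.png",viewer.read_camera("wrist")[:,:,::-1])
cv2.imwrite("pics/e_s.png",viewer.read_camera("side")[:,:,::-1])
E
```

```text
handle top [[510.96652586 132.70133849  60.        ]]
6.5417 [514.2 124.5  30.3] [ 0.65 -0.3  -0.79]
7.675 15.28783733313855 [-0.29  0.   -0.02]
8.575 [513.2 124.7 119.4] [-0.75 -0.39 -3.06] [-0.02  0.03 -0.01] 15.421132969446823
```

View pics/e_w.png

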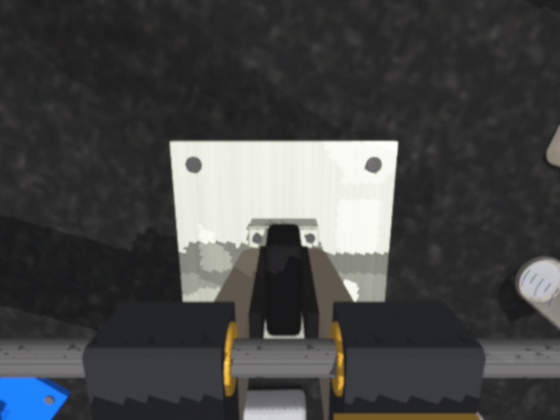

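View pics/e_s.png

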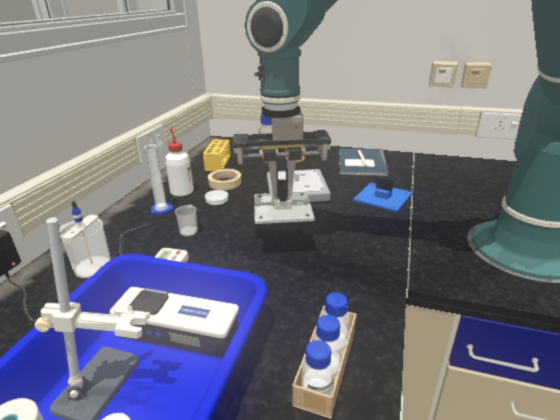

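The cover is lifted and held. The grip width is 15.3 mm and the weight about 3 N. The handle-top backprojection was off in y by 8 mm, so I measure the cover in the hand from the plate's far edge and screws.

```bash
python3 - <<'E'
from h import *
import pickle
i0=pickle.load(open("wi_cover.pkl","rb"))
print("handle top ends expected px",proj(i0,[[513.8+a*22*np.cos(np.radians(111.2)),124.6+a*22*np.sin(np.radians(111.2)),60] for a in(-1,0,1)]))
i=viewer.camera_info("wrist"); s=robot.observe(); p=s["tcp_pos"]; z=p[2]-30.3
Rt=R_.from_rotvec(s["tcp_rot"]).as_matrix()
for n,uv in (("screws",[[193,164],[373,164]]),("corners",[[170,141.5],[397.5,141.5]])):
  W=back(i,uv,z+6); d=W[1]-W[0]; print(n,W.round(1).tolist(),np.hypot(*d[:2]),np.degrees(np.arctan2(d[1],d[0])),"tool",((W-p)@Rt).round(1).tolist())
print("tool yaw",np.degrees(np.arctan2(Rt[1,1],Rt[0,1])), Rt[:,0].round(4))
W=back(i0,[[235,139.5],[332,138],[330,231],[239,232]],6);print(W.round(1).tolist(),W.mean(0))
j=pickle.load(open("wi_reader.pkl","rb"))
print("pin",back(j,[286.3,198.7],58), "rdr screws",back(j,[[223.5,129],[352,132.5],[342.5,252.5],[226,250]],34).mean(0))
E
```

```text
handle top ends expected px [[284.19683402 222.54258937]
 [283.82020775 198.58592699]
 [283.42948461 173.73258227]]
screws [[451.0, 152.2, 94.9], [540.8, 187.1, 94.9]] 96.3186690225908 21.21114254900975 tool [[24.4, -47.8, -48.4], [24.2, 48.5, -48.4]]
corners [[436.2, 159.2, 94.9], [547.8, 202.5, 94.9]] 119.7615812532886 21.205551797932532 tool [[24.4, -59.1, -60.2], [24.2, 60.6, -60.2]]
tool yaw 21.20003921238761 [-1.6e-03 -8.0e-04 -1.0e+00]
[[452.4, 152.0, 6.0], [541.6, 186.6, 6.0], [576.3, 96.5, 6.0], [486.5, 62.1, 6.0]] [514.20216731 124.29078129   6.        ]
pin [[ 551.68695062 -133.65283009   58.        ]] rdr screws [ 551.86722606 -134.34705633   34.        ]
```

```bash
python3 - <<'E'
from h import *
rv=toolrot(np.radians(22.6)); T=np.array([551.2,-134.3])
robot.movep([*T,115],rv)
s=robot.observe();print(s["t"],np.round(s["tcp_pos"],1),s["contact_force"].round(2))
robot.servo_line([*T,92],feed=60)
f0=robot.observe()["contact_force"]
for z in (89,87,85,83,81,79,77):
    robot.servo_line([*T,z],feed=40)
    s=robot.observe();f=s["contact_force"]-f0
    print(round(s["t"],2),np.round(s["tcp_pos"],1),f.round(2),s["wrist_torque"].round(2))
    if np.linalg.norm(f)>4: break
E
```

```text
9.7 [ 551.3 -132.4  114.5] [ 0.02  0.71 -3.84]
10.48 [ 551.2 -134.4   89. ] [ 0.3  -0.38 -0.3 ] [-0.1   0.01  0.  ]
10.73 [ 551.1 -134.3   87. ] [ 0.93 -0.28 -0.37] [-0.06  0.01  0.02]
10.98 [ 551.1 -134.3   84.9] [ 0.83 -0.13  0.47] [-0.02  0.04  0.03]
11.23 [ 551.1 -134.3   82.9] [ 1.14 -1.07  0.1 ] [-0.04  0.04 -0.03]
11.48 [ 551.1 -134.3   80.9] [ 0.44 -0.58 -0.86] [-0.04  0.06 -0.01]
11.73 [ 551.1 -134.3   78.9] [-0.9  -0.44 -0.08] [-0.    0.04 -0.02]
11.98 [ 551.1 -134.3   76.9] [ 0.32 -0.9  -0.42] [-0.13  0.01  0.03]
```

The underside is at about 46.6 mm, below the pin top at 58 mm, with no resistance. So the bore is over the pin, and I press down now.

```bash
python3 - <<'E'
from h import *
T=np.array([551.2,-134.3]); f0=np.array([0,0,-3.2])
for z in (75,74,73,72,71,70,69.5,69,68.5,68,67.5,67):
    robot.servo_line([*T,z],feed=30)
    s=robot.observe();f=s["contact_force"]-f0
    print(round(s["t"],2),np.round(s["tcp_pos"],1),f.round(2),s["wrist_torque"].round(2),round(s["grip_width"]*92,2))
    if np.linalg.norm(f)>22: break
cv2.imwrite("pics/f_s.png",viewer.read_camera("side")[:,:,::-1])
cv2.imwrite("pics/f_t.png",viewer.read_camera("top")[:,:,::-1])
cv2.imwrite("pics/f_w.png",viewer.read_camera("wrist")[:,:,::-1])
E
```

```text
12.23 [ 551.3 -134.4   75. ] [0.46 1.14 0.07] [-0.06 -0.04 -0.01] 15.56
12.48 [ 551.3 -134.4   74.2] [-1.08  0.93  3.6 ] [0.   0.18 0.01] 15.81
12.73 [ 551.3 -134.4   73.1] [-1.23  0.31  4.57] [0.02 0.21 0.02] 15.76
12.98 [ 551.3 -134.4   72.1] [-0.51 -0.1   4.96] [0.03 0.21 0.05] 15.8
13.23 [ 551.3 -134.3   71.1] [-1.11  0.38  6.34] [-0.06  0.3   0.02] 15.65
13.48 [ 551.3 -134.4   70.1] [-0.63  0.86  6.57] [-0.05  0.27  0.01] 15.44
13.73 [ 551.3 -134.4   70. ] [-1.91  0.84 10.22] [0.07 0.63 0.01] 15.89
13.98 [ 551.3 -134.3   69.9] [-3.74  1.11 15.37] [0.11 0.99 0.03] 15.87
14.23 [ 551.4 -134.3   69.9] [-4.82  1.79 20.1 ] [0.25 1.36 0.03] 16.0
14.48 [ 551.3 -134.3   69.9] [-6.13  2.42 24.31] [ 0.27  1.68 -0.02] 15.91
```

View pics/f_w.png

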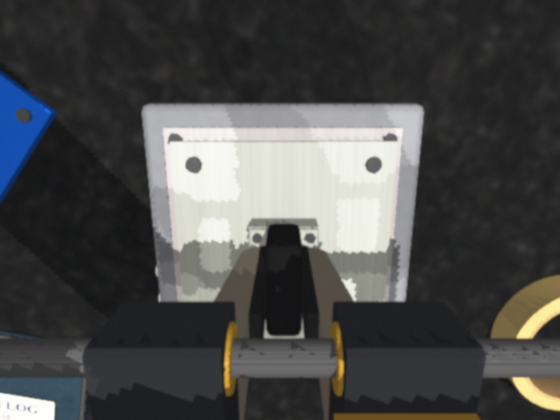

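View pics/f_s.png

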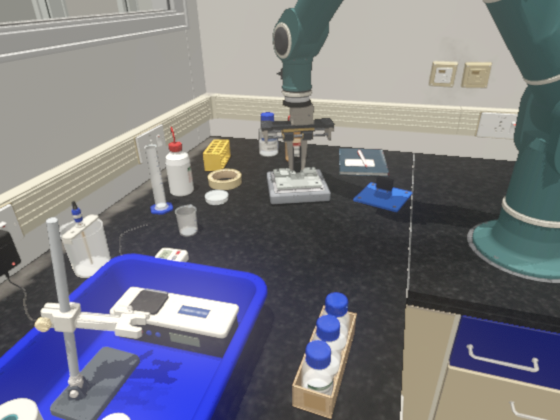

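Pressed home. The force rose along the spring to about 7 N, then hit a hard stop at TCP z = 70, which puts the underside at 40 mm. In the wrist view the plate screws are still at (193,164) and (373,164), so nothing tilted or slipped, and the plate edge is parallel to the deck edge. I hold briefly, check once more and hand in.

```bash
python3 - <<'E'
from h import *
robot.hold(0.5)
i=viewer.camera_info("wrist"); s=robot.observe(); print(s["t"],s["tcp_pos"].round(1),s["contact_force"].round(1))
viewer.read_camera("wrist")
W=back(i,[[193,164],[373,164]],46); d=W[1]-W[0]; c=W.mean(0)[:2]+48.2*np.array([d[1],-d[0]])/np.hypot(*d[:2])
print("cover yaw",np.degrees(np.arctan2(d[1],d[0])),"centre",c, "span",np.hypot(*d[:2]))
W=back(i,[[148,105],[418,105]],34); d=W[1]-W[0]; print("reader yaw",np.degrees(np.arctan2(d[1],d[0])),np.hypot(*d[:2]))
im=viewer.read_camera("top")[:,:,::-1]; cv2.imwrite("pics/g_t.png",im)
a=viewer.camera_info("top")
for n in("timer","tape","dish","small_beaker"):
    print(n,[(round(x["confidence"],2),(a["R"].T@(x["at"]-a["t"])).round(0).tolist()) for x in viewer.pinpoint(n,"top")[:1]])
E
```

```text
15.1333 [ 551.4 -134.3   69.9] [-6.5  2.2 22. ]
cover yaw 22.594327094932943 centre [ 551.63904278 -133.99951101] span 96.13996373850425
reader yaw 22.605091594090794 146.84639325898902
timer [(0.68, [716.0, 267.0, 0.0])]
tape []
dish [(0.87, [750.0, -24.0, 2.0])]
small_beaker [(0.87, [741.0, 142.0, 0.0])]
```

View pics/f_t.png

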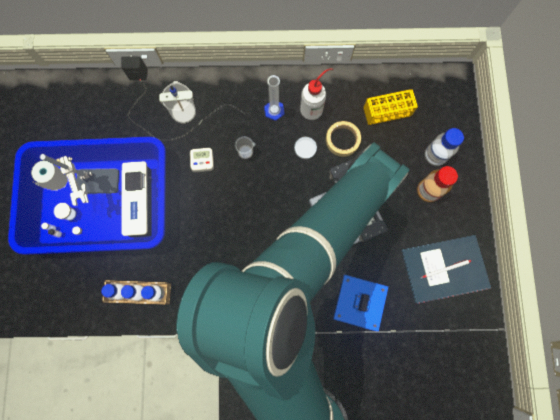

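The timer (202,159), beaker (245,147), dish (305,147) and tape (343,138) stand where they were at the start. The cover's and reader's yaws agree to 0.02°. Handing in.

```bash
python3 -c "
from cell import robot
robot.job_done(); print(robot.observe()['t'])"
```

```text
the job is handed in; nothing more can be done
the job is handed in; nothing more can be done
```

I picked up the bare-metal cover by its handle and fitted it over the reader's pin at the first try, so it did not need sliding about. I then pressed it home and handed the job in at about 15 s, still gripping and pressing.

**What the last checks showed:**
- **Seating:** pushing down met the plunger's spring, up to about 7 N. It then hit a hard stop at TCP z ≈ 70 mm, which puts the underside at about 40 mm, flat on the rests. The force on the tool read 22 N upward at handover.
- **Squareness:** the cover's yaw measured 22.59° against the reader's 22.61°. The cover's centre was within about 0.5 mm of the reader's.
- **Grip:** in the wrist picture the cover had not moved in the fingers since the lift.
- **Bystanders:** the timer, dish, beaker and tape look unmoved in the top picture.

**Checks that failed or disagreed:**
- **Tape:** the network did not find it in the last top picture, so I judged that one by eye.
- **Handle:** one reading of the handle top was about 8 mm off. I set it aside in favour of the plate's screws and corners, which agreed with each other.
- **Reader width:** measured from its edge in the last wrist picture it came to 147 mm instead of 160 mm. I put that down to picking a rounded edge and used only its angle.
- **Side load:** about 6–7 N sideways was still on the tool while pressing.

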